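# Square a framed glass plate into the corner of the viewing board

## Task

Pick up the square-footed white plastic push block by its handle and use it to slide the rectangular framed glass plate across the black viewing board, flat all the way, until it touches both metal stop bars in their corner. Do not touch the plate with the gripper, and leave the round-footed stamper standing where it is. Finally stand the push block upright on the bench, off the board.

Things in the scene. Friction and masses are not known exactly. Their poses are not given: they have to be found in the camera images.
- push_block: Loose white plastic push block standing on the bench, 120 g: square foot 40 x 40 mm, 30 mm high, whose flat sides push, and in its middle a square handle 20 x 20 mm rising to 110 mm above the underside. Origin: centre of the foot's underside; z up along the handle, x and y square to the flat sides of foot and handle.
- plate: Loose rectangular glass plate in an aluminium frame, about 130 g, lying flat on the black board: 60 mm along its x, 80 mm along its y, 10 mm thick. Origin: centre of its underside; z up. Its x and y start within about 12 degrees of the board's x and y; it slides freely.
- board: Fixed black board, 260 x 260 x 12 mm, on the bench; two aluminium stop bars, 20 mm wide, 15 mm high above the board, along its +x and +y edges meet at a right angle. Origin: inner corner of the bars, at bench level, 12 mm below the board's top. Inner bar faces: planes x = 0 and y = 0; free surface to x, y = -240 mm. Plate home: its centre at x = -30, y = -40 mm, its 60 mm sides along x.
- stamper: Loose white plastic stamper, a bystander to be left alone: like the push block but all round, with a round foot 42 mm across and 30 mm high and a round handle 20 mm across, 110 mm high in all. Origin: centre of its underside.
Mind the look-alikes: they are no part of the job. What is shaped like the push_block but blue or red is not meant. What is shaped like the plate but blue is not meant.

How it is judged:
By the outcome, as a careful person would: the job done as asked, in the order asked, and still so for the second after the job is handed in, with the robot touching nothing.
It also fails if it takes over 58 s, if anything falls off the work surface, if the arm or the gripper's body presses on something with over 40 N, if the wrist force passes 120 N, or if a joint passes its speed limit or range.

## Robot

A 6-joint arm with a two-finger parallel gripper is mounted at the origin on the work surface. World frame = base frame: x ahead of the robot, y to its left, z up, the work surface at z = 0. Lengths are in m, angles in rad, forces in N, time in s.
With the tool pointing down it reaches from about 0.35 to 0.775 m from the base axis. Payload 7.3 kg.
Tool frame: the origin (TCP) lies midway between the tips of the shut fingers; the grasp point (between the pads) lies 19 mm behind it; z points along the fingers, y is the direction in which the jaws open and shut (so a half turn about z gives the same grasp; the last joint's range is limited). The gripper opens to 92 mm and grips with 3 to 60 N. Pads are 19 mm wide; open, the fingers measure 130 mm over their backs; the gripper's body (75 mm by 190 mm) begins 47 mm behind the grasp point.
Start: joints at [1.004, 0.342, 1.524, -0, 1.275, -0.146], TCP at [0.214, 0.479, 0.227] pointing down, gripper open.
Joint ranges: [-2.53, 2.53], [-0.77, 2.02], [0.04, 2.7], [-1, 4.14], [0.28, 2.66], [-3.11, 3.11]. Speed limits (rad/s): [2.57, 2.57, 3.14, 3.14, 3.14, 3.14].

## Interface

Orientations are given as [roll, pitch, yaw] about the fixed x, y, z axes, in that order (R = Rz(yaw) Ry(pitch) Rx(roll)).
In Python, from cell import status, eyes, job gives the robot as it stands.
- The arm moves only by the tool jog_arm, never from a script. Its argument "series" is a list of rows, each a list of 3 entries, a list of its own where there are three numbers: the gripper command: -1 is shut, 1 is fully open, values between are in proportion, then the shift along the tool's x, y, z in m, then the turn, a rotation vector about the tool's x, y, z in rad. In form: [[grip, [x, y, z], [ax, ay, az]], ...]. A call has 1 to 12 rows; each row is the pose to reach, as a shift and turn from the pose commanded when the call began, along the tool's axes at that moment; what a row does not reach only later rows make up. A row lasts 1/12 s, in which the tool goes at most 41.7 mm and 7.16 degrees, less where a joint would pass 70% of its speed; a pose out of reach is approached as far as the arm can. A call with a gripper value outside its range is refused whole. The fingers move at their own pace and stop on an object; "squeeze" is the grip in N (left out, the last holds). Time passes only in rows, so rows that repeat a pose let the fingers close. It gives the time, the measured TCP pose, the force and the opening at its end, in the units of the state.
- status.observe(): the state, without advancing time (a new reading comes with each control period).
- eyes.read_camera(name): name is "scene" or "side" or "wrist"; returns a dict with "img" (420x560x3 uint8, red, green, blue), "range_z" (420x560 float32, m along the optical axis (not along the pixel's ray), 0 where there is no reading), "camera_matrix" (3x3 intrinsics, pixels), "T" (4x4, takes a point from camera to world coordinates); the wrist camera has in their place "tool_from_camera" (4x4, takes a point from camera to tool coordinates, whose origin is the TCP and whose axes are the flange's). Camera axes: x right, y down, z forward; pixel columns grow to the right and rows downward; lengths in m; the calibration is good to about 2 mm. A picture is of the moment at which its call begins: read the wrist's pose just before it.
- job.hand_in(): hands the job in, once; it reports no verdict.
The state is a dict: "time": time; "qpos": joint angles; "qvel": joint speeds; "joint_efforts": joint torques, N m; "tool_pos": TCP position; "tool_rot": TCP orientation; "contact_force": force on the tool from outside, world axes, zero at the start; "torque": the same for the moment, N m; "opening": finger opening in m.
Only numpy, scipy, OpenCV 4.12 (cv2) and the standard library are available. Lean on these libraries where they do the work, as an engineer would, in place of code of your own. Each camera call takes 0.05 s, during which the arm holds its last target.

## Working session

There is one attempt and no reset: what is moved stays moved. The work goes in short steps, Python scripts to look and compute and a tool call to move; the robot and the scene stay as the last step left them, time stands still between calls to the robot, and variables do not carry over. Pictures are saved under pics/ and viewed, and the job is handed in when it is done.

Besides the shell and the picture viewer there is one more tool, called after "Request:" as name(argument=value, ...) on one line, values as JSON. jog_arm: Moves the arm, as the interface text tells. Its arguments: {"type":"object","properties":{"series":{"type":"array","items":{"type":"array"}},"squeeze":{"type":"number"}},"required":["series"]}

```bash
mkdir -p pics; ls
python3 - <<'E'
from cell import status, eyes
import cv2,numpy as np
s=status.observe();print({k:np.round(v,3).tolist() for k,v in s.items()})
for n in ("scene","side"):
    c=eyes.read_camera(n);np.savez(f"{n}0.npz",**c)
    cv2.imwrite(f"pics/{n}0.png",c["img"][:,:,::-1])
    print(n,np.round(c["camera_matrix"],1).tolist(),np.round(c["T"],3).tolist())
E
```

```text
pics
{'time': 0.0, 'qpos': [1.004, 0.343, 1.525, -0.0, 1.275, -0.146], 'qvel': [0.001, -0.003, 0.001, -0.002, -0.0, 0.001], 'joint_efforts': [-0.001, -43.125, -24.421, 0.072, 0.056, -0.0], 'tool_pos': [0.214, 0.479, 0.226], 'tool_rot': [-3.14, -0.0, 2.721], 'contact_force': [0.361, 0.388, -0.913], 'torque': [0.006, 0.002, -0.021], 'opening': 0.092}
scene [[414.1, 0.0, 281.6], [0.0, 414.1, 208.1], [0.0, 0.0, 1.0]] [[0.277, 0.813, -0.513, 1.023], [0.961, -0.228, 0.157, -0.154], [0.011, -0.536, -0.844, 0.815], [0.0, 0.0, 0.0, 1.0]]
side [[456.2, 0.0, 280.4], [0.0, 456.2, 206.8], [0.0, 0.0, 1.0]] [[0.717, -0.444, 0.537, -0.062], [-0.697, -0.464, 0.547, -0.612], [0.006, -0.766, -0.642, 0.755], [0.0, 0.0, 0.0, 1.0]]
```

View pics/scene0.png

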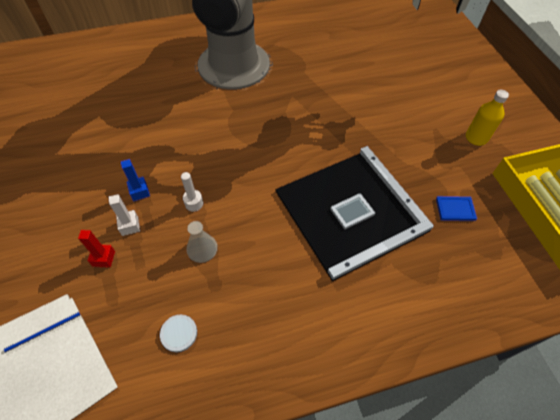

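View pics/side0.png

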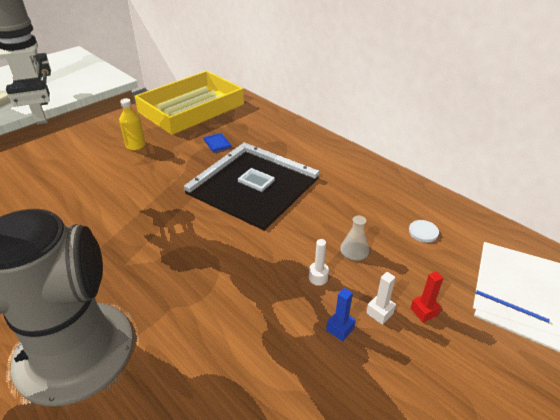

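In the scene view, the block-like things are blue at (134,180), white at (123,215), red at (96,248) and white at (191,192). The framed plate is on the board at (353,211), and the blue plate at (456,208) is off the board. The white one at (123,215) looks square-footed and the one at (191,192) looks round, so I'll confirm with a crop and measure.

```bash
cat > h.py <<'E'
import numpy as np,cv2
def cloud(c):
    K=c["camera_matrix"];z=c["range_z"].astype(float);v,u=np.indices(z.shape)
    P=np.stack([(u-K[0,2])/K[0,0]*z,(v-K[1,2])/K[1,1]*z,z],-1)
    W=P@c["T"][:3,:3].T+c["T"][:3,3]; W[z==0]=np.nan
    return W
def proj(c,p):
    T=np.linalg.inv(c["T"]);q=T[:3,:3]@np.asarray(p)+T[:3,3];K=c["camera_matrix"];q=K@q;return q[:2]/q[2]
E
python3 - <<'E'
from h import *
S=dict(np.load("scene0.npz"));D=dict(np.load("side0.npz"))
a=cv2.resize(S["img"][150:280,70:230],None,fx=3.4,fy=3.4,interpolation=cv2.INTER_CUBIC)
cv2.imwrite("pics/cropA.png",a[:,:,::-1])
b=cv2.resize(D["img"][140:225,180:325],None,fx=5,fy=5,interpolation=cv2.INTER_CUBIC)
b2=cv2.resize(S["img"][140:285,265:445],None,fx=4.1,fy=4.1,interpolation=cv2.INTER_CUBIC)
cv2.imwrite("pics/cropB.png",b[:,:,::-1]);cv2.imwrite("pics/cropC.png",b2[:,:,::-1])
for n,c,pts in (("scene",S,[(123,215),(125,225),(118,200),(191,192),(193,200),(353,211),(300,190),(290,210),(332,272),(430,225),(368,153),(390,180)]),("side",D,[(381,308),(386,280),(319,275),(256,179),(265,215),(245,148),(318,175),(188,188),(220,190)])):
    W=cloud(c)
    for u,v in pts: print(n,(u,v),np.round(W[v,u],4))
E
```

```text
scene (123, 215) [ 0.4908 -0.3431  0.0618]
scene (125, 225) [ 0.496  -0.3488  0.0308]
scene (118, 200) [ 0.4864 -0.3377  0.1109]
scene (191, 192) [ 0.4704 -0.1949  0.0613]
scene (193, 200) [ 0.4722 -0.1957  0.0324]
scene (353, 211) [0.5905 0.1476 0.019 ]
scene (300, 190) [0.4969 0.0513 0.0104]
scene (290, 210) [0.5466 0.0115 0.0146]
scene (332, 272) [0.7216 0.0488 0.0272]
scene (430, 225) [0.6758 0.2943 0.0287]
scene (368, 153) [0.4472 0.242  0.0275]
scene (390, 180) [0.5369 0.2613 0.0258]
side (381, 308) [ 0.4697 -0.3531  0.0318]
side (386, 280) [ 0.472  -0.3488  0.1088]
side (319, 275) [ 0.4469 -0.2108  0.0299]
side (256, 179) [0.5854 0.1425 0.0205]
side (265, 215) [0.5106 0.0258 0.0099]
side (245, 148) [0.6615 0.2758 0.0236]
side (318, 175) [0.7313 0.0483 0.01  ]
side (188, 188) [0.4271 0.2318 0.0244]
side (220, 190) [0.493  0.1827 0.01  ]
```

View pics/cropA.png

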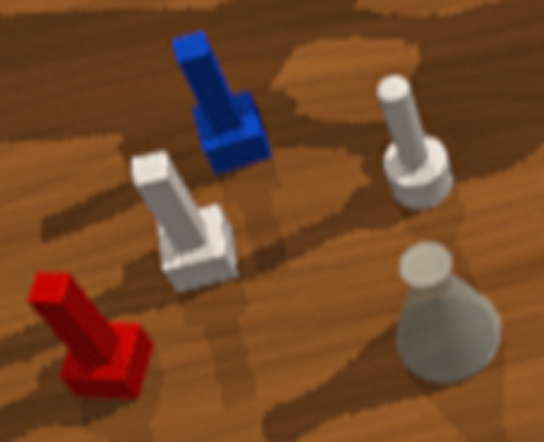

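View pics/cropC.png

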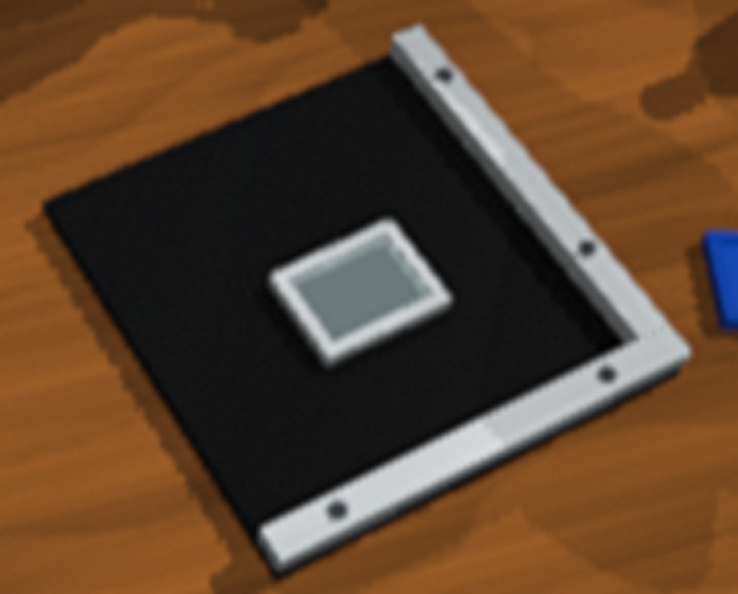

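The crop confirms it. The square white foot and handle are at scene (123,215) (push_block), and the round one is at (191,192) (stamper). Now poses by intersecting picked corners with known-height planes.

```bash
cat >> h.py <<'E'
def ray(K,T,u,v,h):
    d=T[:3,:3]@np.linalg.solve(K,[u,v,1.]);o=T[:3,3];return o+d*(h-o[2])/d[2]
E
python3 - <<'E'
from h import *
S=dict(np.load("scene0.npz"));D=dict(np.load("side0.npz"))
f=lambda u,v,h,s=4.1,o=(265,140):ray(S["camera_matrix"],S["T"],(u+.5)/s-.5+o[0],(v+.5)/s-.5+o[1],h)[:2]
print("plate",[np.round(f(u,v,.022),4).tolist() for u,v in((391,219),(452,297),(329,363),(270,274))])
for n,u,v,h in(("board-",45,207,.012),("yb outer end",420,25,.027),("yb inner end",392,38,.027),("corner out",692,352,.027),("xb in end",260,530,.027),("xb out end",278,570,.027),("inner",634,337,.027)):print(n,np.round(f(u,v,h),4))
# white blobs by cloud
for n,c in(("scene",S),("side",D)):
    W=cloud(c);hsv=cv2.cvtColor(c["img"],cv2.COLOR_RGB2HSV)
    for nm,(x,y) in dict(push=(.485,-.345),stamp=(.46,-.2),red=(.55,-.4),blue=(.41,-.33)).items():
        m=(np.hypot(W[...,0]-x,W[...,1]-y)<.07)&(W[...,2]>.1)&(W[...,2]<.125)
        p=W[m]; print(n,nm,m.sum(),np.round(np.median(p,0),4) if m.sum() else "")
E
```

```text
plate [[0.5504, 0.1803], [0.6082, 0.1932], [0.629, 0.1129], [0.5668, 0.1015]]
board- [ 0.4827 -0.0048]
yb outer end [0.4243 0.249 ]
yb inner end [0.4293 0.2286]
corner out [0.6782 0.3019]
xb in end [0.7128 0.0433]
xb out end [0.7356 0.0447]
inner [0.6611 0.276 ]
scene push 115 [ 0.4854 -0.3455  0.1088]
scene stamp 73 [ 0.4641 -0.1977  0.1088]
scene red 132 [ 0.5507 -0.4058  0.1087]
scene blue 126 [ 0.4017 -0.3176  0.1087]
side push 125 [ 0.4781 -0.348   0.1085]
side stamp 78 [ 0.4574 -0.1999  0.1083]
side red 138 [ 0.5445 -0.4079  0.1089]
side blue 199 [ 0.3961 -0.3215  0.1086]
```

```bash
cat >> h.py <<'E'
from scipy.spatial.transform import Rotation as Ro
def Rt(s): return Ro.from_euler("xyz",s["tool_rot"]).as_matrix()
def plan(pos,yaw,start=None):
    """tool-frame shift and turn to world pos, pointing down with yaw"""
    from cell import status
    s=start or status.observe();R=Rt(s);p=np.array(s["tool_pos"])
    sh=R.T@(np.array(pos)-p); G=Ro.from_euler("xyz",[np.pi,0,yaw]).as_matrix()
    return np.round(sh,4).tolist(),np.round(Ro.from_matrix(R.T@G).as_rotvec(),4).tolist()
def wrist(name):
    from cell import status,eyes
    s=status.observe();c=eyes.read_camera("wrist")
    T=np.eye(4);T[:3,:3]=Rt(s);T[:3,3]=s["tool_pos"]
    c["T"]=T@c["tool_from_camera"];np.savez(name+".npz",**c);cv2.imwrite(f"pics/{name}.png",c["img"][:,:,::-1]);return c
E
python3 - <<'E'
from h import *
c=wrist("w0");print(c["tool_from_camera"].round(3).tolist(),c["camera_matrix"].round(1).tolist())
print(plan((.45,.08,.26),1.9))
E
```

```text
[[0.002, -0.956, -0.294, 0.08], [1.0, 0.002, 0.001, 0.0], [-0.0, -0.294, 0.956, -0.158], [0.0, 0.0, 0.0, 1.0]] [[342.8, 0.0, 281.2], [0.0, 342.8, 210.2], [0.0, 0.0, 1.0]]
([-0.3781, -0.2679, -0.0335], [-0.0011, 0.0003, 0.8208])
```

Request:
jog_arm(series=[[-0.2,[-0.378,-0.268,-0.033],[0,0,0.82]],[-0.2,[-0.378,-0.268,-0.033],[0,0,0.82]],[-0.2,[-0.378,-0.268,-0.033],[0,0,0.82]],[-0.2,[-0.378,-0.268,-0.033],[0,0,0.82]],[-0.2,[-0.378,-0.268,-0.033],[0,0,0.82]],[-0.2,[-0.378,-0.268,-0.033],[0,0,0.82]],[-0.2,[-0.378,-0.268,-0.033],[0,0,0.82]],[-0.2,[-0.378,-0.268,-0.033],[0,0,0.82]],[-0.2,[-0.378,-0.268,-0.033],[0,0,0.82]],[-0.2,[-0.378,-0.268,-0.033],[0,0,0.82]],[-0.2,[-0.378,-0.268,-0.033],[0,0,0.82]],[-0.2,[-0.378,-0.268,-0.033],[0,0,0.82]]])

```text
time: 1.15
tool_pos: [0.4528, 0.0752, 0.2599]
tool_rot: [3.141, 0.003, 1.896]
contact_force: [-0.0, 0.2, -0.7]
opening: 0.0367
```

Run:
```python
from h import *
from cell import status
c=wrist("w1");s=status.observe();print(s["time"],s["tool_pos"],s["tool_rot"],s["qpos"],s["opening"])
print(plan((.485,-.345,.24),1.1))
```

```text
1.2 [0.45186325 0.07665333 0.25958943] [3.14128816e+00 1.09549502e-03 1.89550261e+00] [ 1.22352928e-03  1.92211472e-01  1.63740949e+00 -9.74503675e-04
  1.31133488e+00 -3.23233198e-01] 0.036929428922279614
([-0.4102, -0.1031, 0.02], [0.0007, 0.0009, 0.7955])
```

View pics/w1.png

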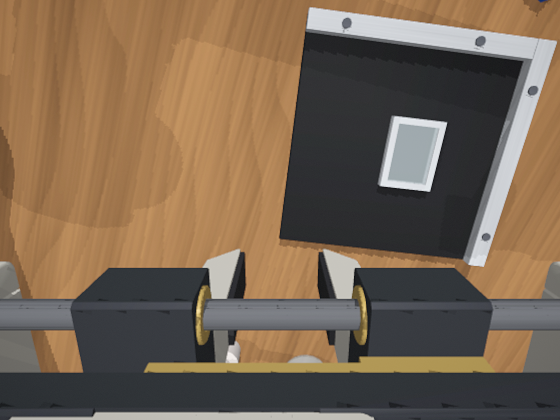

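The wrist view shows the whole board: plate at (412,153), inner bar corner near (522,62) and the board's free corners at (280,238) and (306,32). I'll go over the push block next and analyse this picture in the same step.

Request:
jog_arm(series=[[0.0,[-0.41,-0.103,0.02],[0,0,0.796]],[0.0,[-0.41,-0.103,0.02],[0,0,0.796]],[0.0,[-0.41,-0.103,0.02],[0,0,0.796]],[0.0,[-0.41,-0.103,0.02],[0,0,0.796]],[0.0,[-0.41,-0.103,0.02],[0,0,0.796]],[0.0,[-0.41,-0.103,0.02],[0,0,0.796]],[0.0,[-0.41,-0.103,0.02],[0,0,0.796]],[0.0,[-0.41,-0.103,0.02],[0,0,0.796]],[0.0,[-0.41,-0.103,0.02],[0,0,0.796]],[0.0,[-0.41,-0.103,0.02],[0,0,0.796]],[0.0,[-0.41,-0.103,0.02],[0,0,0.796]],[0.0,[-0.41,-0.103,0.02],[0,0,0.796]]])

```text
time: 2.2
tool_pos: [0.4853, -0.342, 0.2382]
tool_rot: [-3.14, -0.001, 1.102]
contact_force: [-0.4, 0.2, 0.6]
opening: 0.046
```

Run:
```python
from h import *
from cell import status
c=wrist("w2");s=status.observe();print(s["time"],s["tool_pos"],s["tool_rot"],s["opening"])
b=dict(np.load("w1.npz"));cv2.imwrite("pics/w1z.png",cv2.resize(b["img"][0:275,270:560],None,fx=2.18,fy=2.18,interpolation=cv2.INTER_CUBIC)[:,:,::-1])
```

```text
2.25 [ 0.48536335 -0.34025509  0.23871687] [-3.13954116e+00 -1.30798842e-03  1.10395884e+00] 0.04606868250618858
```

View pics/w2.png

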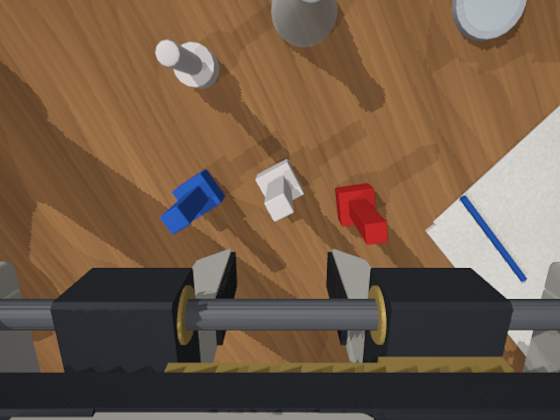

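View pics/w1z.png

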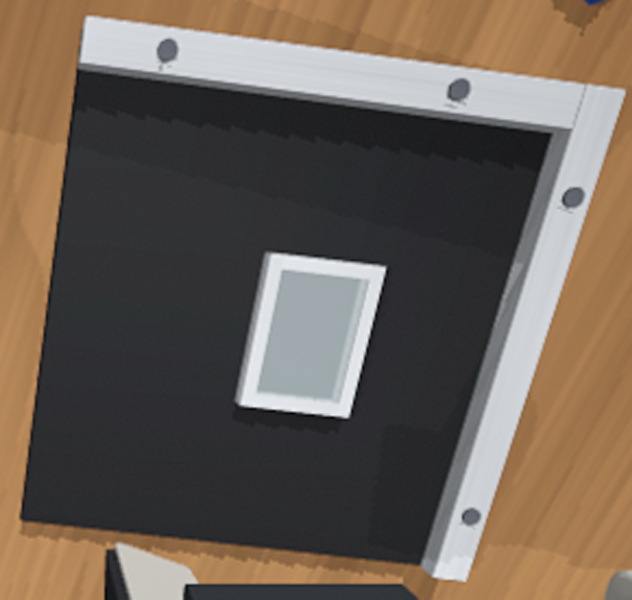

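Run:
```python
from h import *
b=dict(np.load("w1.npz"));
f=lambda u,v,h:ray(b["camera_matrix"],b["T"],(u+.5)/2.18-.5+270,(v+.5)/2.18-.5,h)[:2]
pl=np.array([f(u,v,.022) for u,v in((270,253),(387,267),(350,418),(243,403))]);print("plate",pl.round(4).tolist(),pl.mean(0))
print("plate edges",[(np.linalg.norm(pl[i]-pl[i-1]).round(4),np.degrees(np.arctan2(*(pl[i]-pl[i-1])[::-1])).round(1)) for i in range(4)])
P={}
for n,u,v,h in(("board-",22,519,.012),("yb outer end",86,16,.027),("yb inner end",79,64,.027),("corner out",625,90,.027),("xb in end",422,568,.027),("xb out end",467,580,.027),("inner top",573,128,.027),("inner bot",552,134,.012)):
    P[n]=f(u,v,h);print(n,P[n].round(4))
an=lambda a,b:np.degrees(np.arctan2(*(P[b]-P[a])[::-1])).round(2)
print(an("yb outer end","corner out"),an("yb inner end","inner top"),an("xb out end","corner out")-90,an("xb in end","inner top")-90)
w=dict(np.load("w2.npz"))
print("w2 z top",np.round(cloud(w)[208,278],4),"foot",np.round(cloud(w)[178,272],4))
cv2.imwrite("pics/w2z.png",cv2.resize(w["img"][145:235,235:325],None,fx=6.5,fy=6.5,interpolation=cv2.INTER_CUBIC)[:,:,::-1])
```

```text
plate [[0.5503, 0.1794], [0.6101, 0.1924], [0.6275, 0.114], [0.5688, 0.1029]] [0.58916752 0.14718029]
plate edges [(np.float64(0.0787), np.float64(103.6)), (np.float64(0.0612), np.float64(12.2)), (np.float64(0.0804), np.float64(-77.5)), (np.float64(0.0597), np.float64(-169.4))]
board- [ 0.4782 -0.0033]
yb outer end [0.4244 0.2486]
yb inner end [0.4282 0.2288]
corner out [0.6777 0.3017]
xb in end [0.7034 0.0474]
xb out end [0.7316 0.0489]
inner top [0.663  0.2792]
inner bot [0.6635 0.2783]
11.84 12.11 12.040000000000006 9.89
w2 z top [ 0.48   -0.3461  0.1101] foot [ 0.4779 -0.3339  0.0299]
```

View pics/w2z.png

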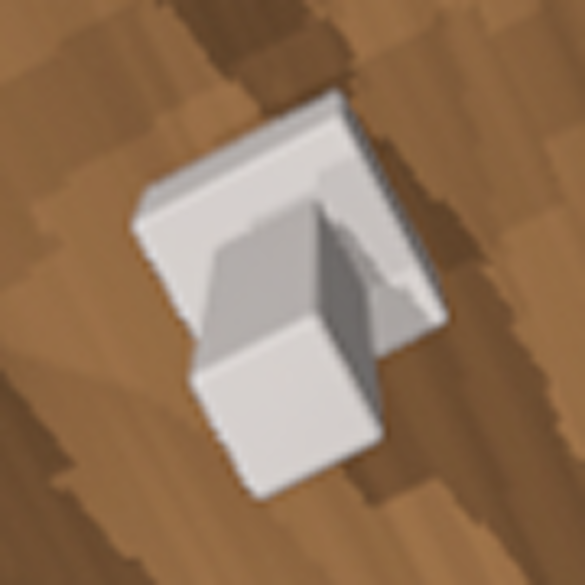

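Run:
```python
from h import *
w=dict(np.load("w2.npz"))
f=lambda u,v,h:ray(w["camera_matrix"],w["T"],(u+.5)/6.5-.5+235,(v+.5)/6.5-.5+145,h)[:2]
for pts,h in((((192,380),(315,312),(382,437),(260,498)),.11),(((135,228),(342,118),(447,320)),.03)):
    q=np.array([f(u,v,h) for u,v in pts]);print(q.round(4).tolist(),q.mean(0).round(4),(q[0]+q[2])/2)
    for i in range(len(q)-1):
        d=q[i+1]-q[i];print(np.linalg.norm(d).round(4),np.degrees(np.arctan2(d[1],d[0])).round(1))
```

```text
[[0.4713, -0.3367], [0.4902, -0.3357], [0.4904, -0.3553], [0.4718, -0.3556]] [ 0.4809 -0.3458] [ 0.48087154 -0.34597879]
0.0189 3.0
0.0195 -89.2
0.0186 -178.9
[[0.4609, -0.3273], [0.5001, -0.3264], [0.5007, -0.3651]] [ 0.4873 -0.3396] [ 0.48082222 -0.34622836]
0.0392 1.4
0.0388 -89.1
```

Block at (0.481, -0.346), yaw about 1.2°. Handle and foot agree, and the sizes come out at 19 and 39 mm. Planning the grasp next.

Run:
```python
from h import *
print(plan((.481,-.346,.15),1.592));print(plan((.481,-.346,.059),1.592))
```

```text
([-0.0072, -0.0011, 0.0887], [-0.0017, -0.0018, -0.488])
([-0.0073, -0.0009, 0.1797], [-0.0017, -0.0018, -0.488])
```

Request:
jog_arm(series=[[0.0,[-0.007,-0.001,0.03],[0,0,-0.12]],[0.0,[-0.007,-0.001,0.06],[0,0,-0.24]],[0.0,[-0.007,-0.001,0.085],[0,0,-0.36]],[0.0,[-0.007,-0.001,0.085],[0,0,-0.488]],[0.0,[-0.007,-0.001,0.085],[0,0,-0.488]],[0.0,[-0.007,-0.001,0.085],[0,0,-0.488]],[0.0,[-0.007,-0.001,0.085],[0,0,-0.488]]])

```text
time: 2.83
tool_pos: [0.4823, -0.3458, 0.1561]
tool_rot: [3.14, 0.001, 1.591]
contact_force: [0.7, -0.6, 0.4]
opening: 0.0461
```

Run:
```python
from h import *
from cell import status
s=status.observe();print(s["time"],s["tool_pos"],s["tool_rot"],s["opening"])
print(plan((.481,-.346,.059),1.592))
```

```text
2.8333 [ 0.48229796 -0.34584102  0.15608468] [3.13984560e+00 1.24024201e-03 1.59080153e+00] 0.04613058042171706
([-0.0, -0.0015, 0.0971], [0.0017, 0.0012, -0.0012])
```

Request:
jog_arm(series=[[0.0,[0,-0.001,0.03],[0,0,0]],[0.0,[0,-0.001,0.06],[0,0,0]],[0.0,[0,-0.001,0.085],[0,0,0]],[0.0,[0,-0.001,0.097],[0,0,0]],[0.0,[0,-0.001,0.097],[0,0,0]],[-1,[0,-0.001,0.097],[0,0,0]],[-1,[0,-0.001,0.097],[0,0,0]],[-1,[0,-0.001,0.097],[0,0,0]],[-1,[0,-0.001,0.097],[0,0,0]],[-1,[0,-0.001,0.097],[0,0,0]],[-1,[0,-0.001,0.097],[0,0,0]]], squeeze=30)

```text
time: 3.75
tool_pos: [0.4809, -0.3473, 0.0589]
tool_rot: [3.14, 0.001, 1.593]
contact_force: [-0.2, 0.4, 6.5]
opening: 0.0198
```

Run:
```python
from h import *
from cell import status
s=status.observe();print(s["time"],s["tool_pos"],s["tool_rot"],s["opening"],s["contact_force"])
w=wrist("w3")
```

```text
3.75 [ 0.48089166 -0.34729482  0.05887681] [3.14004453e+00 1.36749340e-03 1.59264136e+00] 0.019807018181161335 [-0.20328541  0.37268026  6.5137941 ]
```

View pics/w3.png

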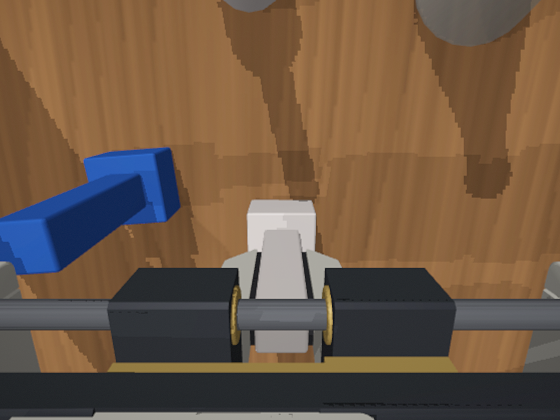

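Handle gripped at 19.8 mm opening. Next: lift, carry above the board, and check clearances on the way.

```bash
cat >> h.py <<'E'
C=np.array([.663,.2785]);TH=.2095
cB,sB=np.cos(TH),np.sin(TH);RB=np.array([[cB,-sB],[sB,cB]])
def bw(x,y): return C+RB@np.array([x,y])
def wb(p): return RB.T@(np.array(p)[:2]-C)
E
python3 - <<'E'
from h import *
W=cloud(dict(np.load("scene0.npz")))
m=(W[...,0]>.4)&(W[...,0]<.65)&(W[...,1]>-.3)&(W[...,1]<-.05);print("max z in path",np.nanmax(W[m][:,2]))
p=bw(-.165,-.113);print(p)
print(plan((.481,-.346,.215),1.7805));print(plan((*p,.215),1.7805))
E
```

```text
max z in path 0.11253677042107024
[0.52510843 0.13365555]
([0.0011, 0.0004, -0.1561], [0.0014, 0.0014, -0.1878])
([0.4797, 0.055, -0.1567], [0.0014, 0.0014, -0.1878])
```

Request:
jog_arm(series=[[-1,[0,0,-0.03],[0,0,0]],[-1,[0,0,-0.07],[0,0,0]],[-1,[0,0,-0.11],[0,0,0]],[-1,[0,0,-0.15],[0,0,0]],[-1,[0.035,0.004,-0.156],[0,0,-0.05]],[-1,[0.07,0.008,-0.156],[0,0,-0.1]],[-1,[0.11,0.013,-0.156],[0,0,-0.15]],[-1,[0.15,0.018,-0.156],[0,0,-0.188]],[-1,[0.19,0.022,-0.156],[0,0,-0.188]],[-1,[0.23,0.027,-0.156],[0,0,-0.188]],[-1,[0.27,0.031,-0.156],[0,0,-0.188]],[-1,[0.31,0.036,-0.156],[0,0,-0.188]]])

```text
time: 4.8
tool_pos: [0.509, -0.0343, 0.2137]
tool_rot: [-3.141, -0.0, 1.78]
contact_force: [1.4, -1.0, -1.0]
opening: 0.0199
```

Run:
```python
from h import *
from cell import status
s=status.observe();print(s["time"],s["tool_pos"],s["tool_rot"],s["opening"],s["contact_force"])
p=bw(-.165,-.113)
print(plan((*p,.12),1.7805))
```

```text
4.8 [ 0.50902202 -0.03425747  0.2137305 ] [-3.14144136e+00 -1.77482073e-04  1.78033774e+00] 0.019868708397755473 [ 1.43845957 -0.99250618 -0.95368929]
([0.1609, 0.0507, 0.0938], [-0.0002, -0.0002, -0.0002])
```

Now tool x equals board +y and tool y equals board +x, which is handy. Going above the start point of the push.

Request:
jog_arm(series=[[-1,[0.04,0.012,0],[0,0,0]],[-1,[0.08,0.025,0.02],[0,0,0]],[-1,[0.115,0.037,0.05],[0,0,0]],[-1,[0.145,0.046,0.075],[0,0,0]],[-1,[0.161,0.05,0.094],[0,0,0]],[-1,[0.161,0.05,0.094],[0,0,0]],[-1,[0.161,0.05,0.094],[0,0,0]],[-1,[0.161,0.05,0.094],[0,0,0]]])

```text
time: 5.47
tool_pos: [0.5252, 0.1314, 0.1202]
tool_rot: [3.141, 0.0, 1.781]
contact_force: [0.3, -0.5, -0.7]
opening: 0.02
```

Run:
```python
from h import *
from cell import status
s=status.observe();print(s["time"],s["tool_pos"],s["tool_rot"],s["opening"],s["contact_force"],wb(s["tool_pos"]))
w=wrist("w4")
p=bw(-.165,-.113)
print(plan((*p,.0735),1.7805))
```

```text
5.4667 [0.52522242 0.13138667 0.12015814] [3.14105844e+00 3.81533979e-04 1.78107190e+00] 0.020048979469137147 [ 0.32570943 -0.50589732 -0.74988118] [-0.16536036 -0.11524298]
([0.0027, -0.0001, 0.0472], [0.0018, 0.0005, -0.0004])
```

View pics/w4.png

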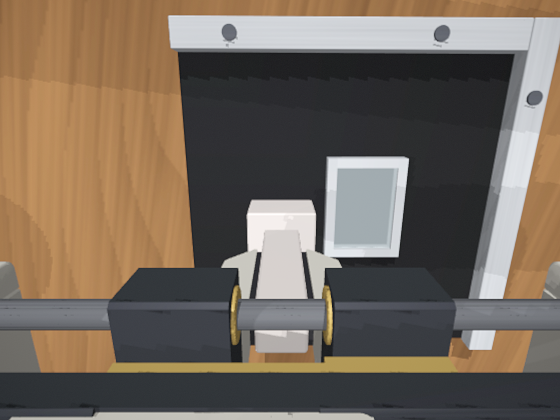

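Run:
```python
from h import *
b=dict(np.load("w4.npz"))
cv2.imwrite("pics/w4z.png",cv2.resize(b["img"][140:270,240:420],None,fx=4,fy=4,interpolation=cv2.INTER_CUBIC)[:,:,::-1])
for n,u,v,h in(("tl",326,158,.022),("tr",408,157,.022),("br",399,257,.022),("bl",328,256,.022),("inner bot",513,54,.012),("bar edge",182,50,.027),("xb inner",470,340,.027)):
    print(n,wb(ray(b["camera_matrix"],b["T"],u,v,h)).round(4))
```

```text
tl [-0.1316 -0.0733]
tr [-0.0704 -0.0724]
br [-0.0687 -0.154 ]
bl [-0.1267 -0.1532]
inner bot [-0.0001 -0.0004]
bar edge [-0.2317 -0.0005]
xb inner [-0.0008 -0.2302]
```

View pics/w4z.png

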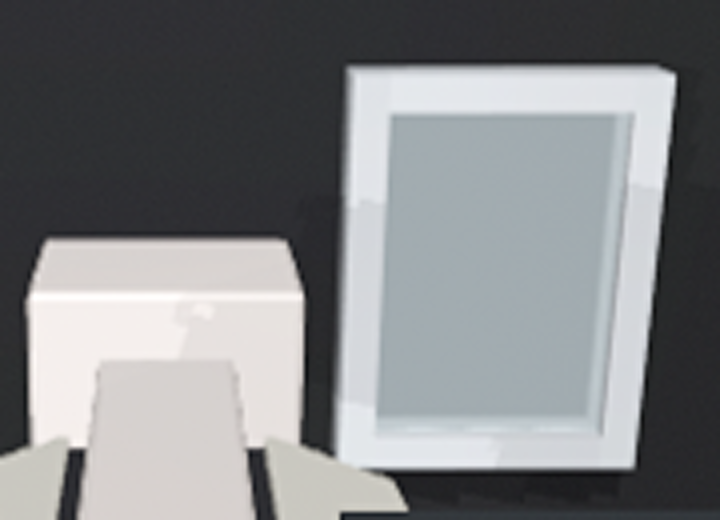

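Board frame confirmed within 1 mm in this view. The plate's centre is near board (-0.100, -0.1135), nearly aligned. Lower to about 2.5 mm above the board, then start pushing along +x.

Request:
jog_arm(series=[[-1,[0.0015,0,0.02],[0,0,0]],[-1,[0.0015,0,0.038],[0,0,0]],[-1,[0.0015,0,0.0465],[0,0,0]],[-1,[0.0015,0,0.0465],[0,0,0]],[-1,[0.0015,0.004,0.0465],[0,0,0]],[-1,[0.0015,0.008,0.0465],[0,0,0]],[-1,[0.0015,0.012,0.0465],[0,0,0]],[-1,[0.0015,0.016,0.0465],[0,0,0]],[-1,[0.0015,0.02,0.0465],[0,0,0]],[-1,[0.0015,0.024,0.0465],[0,0,0]],[-1,[0.0015,0.028,0.0465],[0,0,0]],[-1,[0.0015,0.028,0.0465],[0,0,0]]])

```text
time: 6.52
tool_pos: [0.5529, 0.1392, 0.0733]
tool_rot: [3.14, 0.0, 1.781]
contact_force: [0.2, -0.0, -1.1]
opening: 0.0199
```

Run:
```python
from h import *
from cell import status
s=status.observe();print(s["time"],s["tool_pos"],s["tool_rot"],s["opening"],s["contact_force"],wb(s["tool_pos"]))
w=wrist("w5");cv2.imwrite("pics/w5z.png",cv2.resize(w["img"][0:300,150:560],None,fx=1.8,fy=1.8,interpolation=cv2.INTER_CUBIC)[:,:,::-1])
```

```text
6.5167 [0.55294296 0.13924928 0.07328209] [3.14042974e+00 7.62312465e-06 1.78090744e+00] 0.019930263433172533 [ 0.17227397 -0.00524389 -1.13751251] [-0.13661074 -0.11331735]
```

View pics/w5z.png

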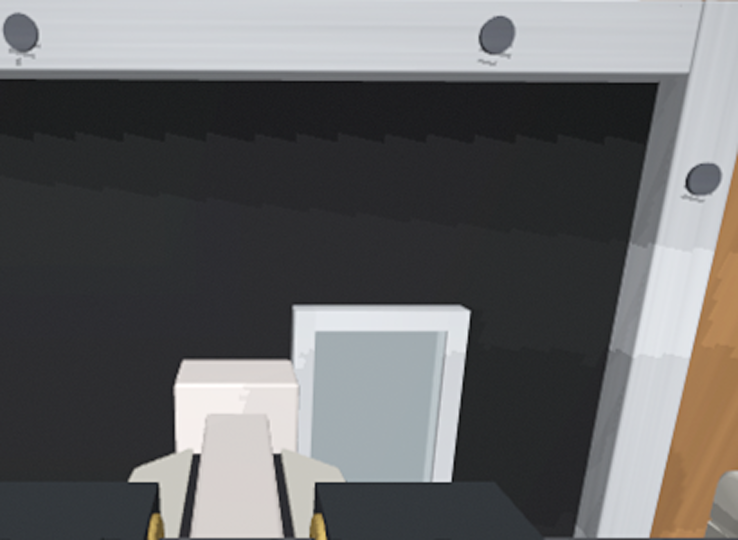

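The push works: the block is flush with the plate's left side. Carrying on.

Request:
jog_arm(series=[[-1,[0,0.004,0],[0,0,0]],[-1,[0,0.008,0],[0,0,0]],[-1,[0,0.012,0],[0,0,0]],[-1,[0,0.016,0],[0,0,0]],[-1,[0,0.02,0],[0,0,0]],[-1,[0,0.024,0],[0,0,0]],[-1,[0,0.028,0],[0,0,0]],[-1,[0,0.032,0],[0,0,0]],[-1,[0,0.036,0],[0,0,0]],[-1,[0,0.04,0],[0,0,0]],[-1,[0,0.044,0],[0,0,0]],[-1,[0,0.048,0],[0,0,0]]])

```text
time: 7.57
tool_pos: [0.5993, 0.1491, 0.0732]
tool_rot: [3.142, -0.0, 1.781]
contact_force: [-1.6, 0.3, -2.0]
opening: 0.0198
```

Request:
jog_arm(series=[[-1,[0,0.001,0],[0,0,0]],[-1,[0,0.002,0],[0,0,0]],[-1,[0,0.003,0],[0,0,0]],[-1,[0,0.004,0],[0,0,0]],[-1,[0,0.005,0],[0,0,0]],[-1,[0,0.006,0],[0,0,0]],[-1,[0,0.006,0],[0,0,0]]])

```text
time: 8.15
tool_pos: [0.605, 0.1503, 0.0733]
tool_rot: [3.141, -0.0, 1.781]
contact_force: [0.1, -0.1, -0.9]
opening: 0.0196
```

Run:
```python
from h import *
from cell import status
s=status.observe();print(s["time"],s["tool_pos"],s["tool_rot"],s["opening"],s["contact_force"],wb(s["tool_pos"]))
w=wrist("w6");cv2.imwrite("pics/w6z.png",cv2.resize(w["img"][0:300,150:560],None,fx=1.8,fy=1.8,interpolation=cv2.INTER_CUBIC)[:,:,::-1])
```

```text
8.15 [0.60498826 0.15033154 0.0732651 ] [ 3.14121080e+00 -5.92011655e-05  1.78079967e+00] 0.019570303311830375 [ 0.0534117  -0.13762742 -0.87017897] [-0.08339862 -0.11330131]
```

View pics/w6z.png

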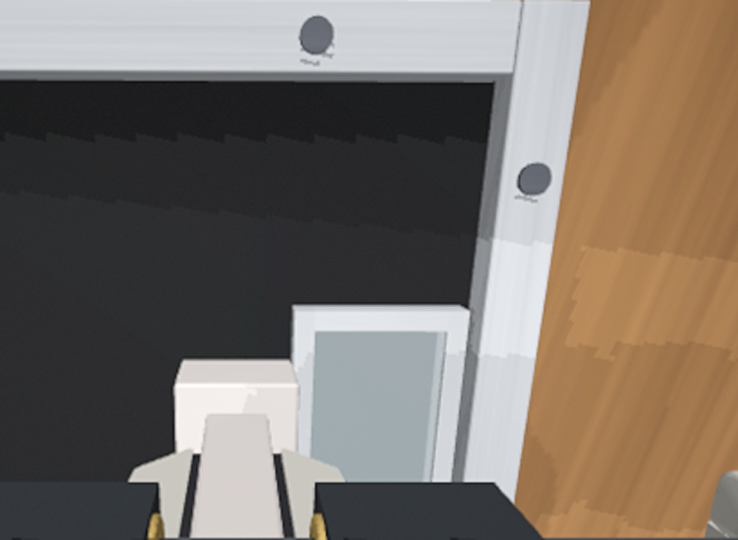

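Request:
jog_arm(series=[[-1,[0,0.001,0],[0,0,0]],[-1,[0,0.002,0],[0,0,0]],[-1,[0,0.003,0],[0,0,0]],[-1,[0,0.003,0],[0,0,0]]])

```text
time: 8.53
tool_pos: [0.6078, 0.151, 0.0733]
tool_rot: [-3.142, -0.0, 1.781]
contact_force: [-1.4, -1.0, -0.7]
opening: 0.0196
```

Request:
jog_arm(series=[[-1,[0,0.0005,0],[0,0,0]],[-1,[0,0.001,0],[0,0,0]],[-1,[0,0.001,0],[0,0,0]]])

```text
time: 8.78
tool_pos: [0.6079, 0.151, 0.073]
tool_rot: [-3.14, -0.0, 1.781]
contact_force: [-4.9, -0.4, 0.9]
opening: 0.0199
```

The plate is at the +x bar (wrist force -4.9 N). Back off, go round to its -y side.

Request:
jog_arm(series=[[-1,[0,-0.01,0],[0,0,0]],[-1,[0,-0.02,0],[0,0,0]],[-1,[-0.02,-0.026,0],[0,0,0]],[-1,[-0.045,-0.026,0],[0,0,0]],[-1,[-0.065,-0.02,0],[0,0,0]],[-1,[-0.072,0,0],[0,0,0]],[-1,[-0.072,0.025,0],[0,0,0]],[-1,[-0.072,0.045,0],[0,0,0]],[-1,[-0.072,0.05,0],[0,0,0]],[-1,[-0.072,0.05,0],[0,0,0]],[-1,[-0.072,0.05,0],[0,0,0]]])

```text
time: 9.7
tool_pos: [0.672, 0.0912, 0.0727]
tool_rot: [-3.141, -0.0, 1.781]
contact_force: [-1.0, 0.2, -2.2]
opening: 0.0201
```

Run:
```python
from h import *
from cell import status
s=status.observe();print(s["time"],s["tool_pos"],s["tool_rot"],s["opening"],s["contact_force"],wb(s["tool_pos"]))
w=wrist("w7");cv2.imwrite("pics/w7z.png",cv2.resize(w["img"][0:300,150:560],None,fx=1.8,fy=1.8,interpolation=cv2.INTER_CUBIC)[:,:,::-1])
```

```text
9.7 [0.67200665 0.09120062 0.0727202 ] [-3.14084804e+00 -1.72045657e-04  1.78110507e+00] 0.020067041472394964 [-0.97254788  0.17393765 -2.20216611] [-0.03014309 -0.1850772 ]
```

View pics/w7z.png

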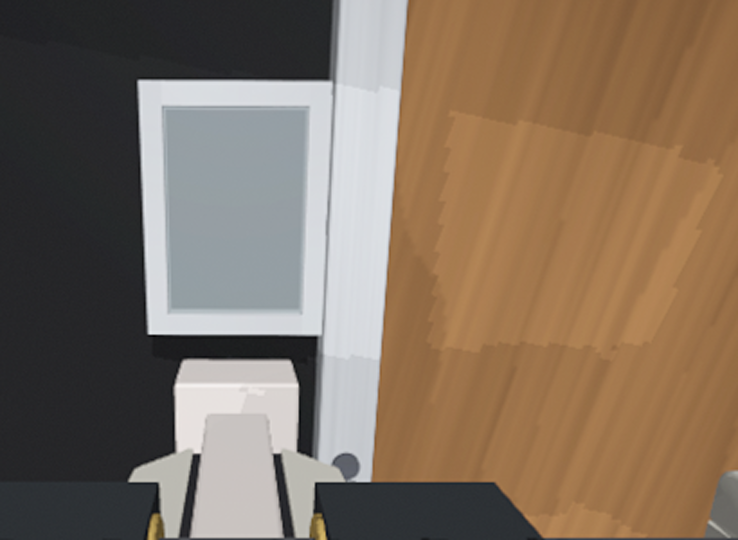

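The plate lies along the +x bar and the block is centred behind it. Push along +y.

Request:
jog_arm(series=[[-1,[0.004,0,0],[0,0,0]],[-1,[0.008,0,0],[0,0,0]],[-1,[0.012,0,0],[0,0,0]],[-1,[0.016,0,0],[0,0,0]],[-1,[0.02,0,0],[0,0,0]],[-1,[0.024,0,0],[0,0,0]],[-1,[0.028,0,0],[0,0,0]],[-1,[0.032,0,0],[0,0,0]],[-1,[0.036,0,0],[0,0,0]],[-1,[0.04,0,0],[0,0,0]],[-1,[0.044,0,0],[0,0,0]],[-1,[0.048,0,0],[0,0,0]]])

```text
time: 10.75
tool_pos: [0.6626, 0.1385, 0.0733]
tool_rot: [3.141, -0.0, 1.781]
contact_force: [0.2, -1.2, -0.8]
opening: 0.0199
```

Request:
jog_arm(series=[[-1,[0.003,0,0],[0,0,0]],[-1,[0.006,0,0],[0,0,0]],[-1,[0.009,0,0],[0,0,0]],[-1,[0.012,0,0],[0,0,0]],[-1,[0.015,0,0],[0,0,0]],[-1,[0.018,0,0],[0,0,0]],[-1,[0.021,0,0],[0,0,0]],[-1,[0.024,0,0],[0,0,0]],[-1,[0.027,0,0],[0,0,0]],[-1,[0.029,0,0],[0,0,0]],[-1,[0.03,0,0],[0,0,0]],[-1,[0.03,0,0],[0,0,0]]])

```text
time: 11.75
tool_pos: [0.6562, 0.1679, 0.0732]
tool_rot: [-3.142, -0.0, 1.781]
contact_force: [-0.8, 0.8, -1.2]
opening: 0.02
```

Run:
```python
from h import *
from cell import status
s=status.observe();print(s["time"],s["tool_pos"],s["tool_rot"],s["opening"],s["contact_force"],wb(s["tool_pos"]))
w=wrist("w8");cv2.imwrite("pics/w8z.png",cv2.resize(w["img"][0:300,150:560],None,fx=1.8,fy=1.8,interpolation=cv2.INTER_CUBIC)[:,:,::-1])
```

```text
11.75 [0.6561879  0.16785585 0.0731774 ] [-3.14152626e+00 -4.02977065e-04  1.78105997e+00] 0.02001774356043092 [-0.78278219  0.79440232 -1.18817413] [-0.02967392 -0.1068082 ]
```

View pics/w8z.png

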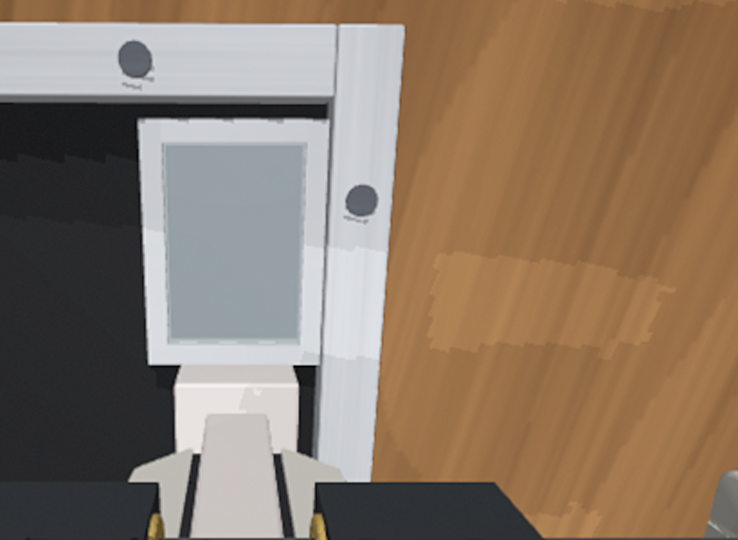

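About 5–6 mm remain to the +y bar, so finishing slowly.

Request:
jog_arm(series=[[-1,[0.001,0,0],[0,0,0]],[-1,[0.002,0,0],[0,0,0]],[-1,[0.003,0,0],[0,0,0]],[-1,[0.004,0,0],[0,0,0]],[-1,[0.005,0,0],[0,0,0]],[-1,[0.005,0,0],[0,0,0]]])

```text
time: 12.3
tool_pos: [0.6552, 0.1726, 0.0732]
tool_rot: [3.142, -0.0, 1.781]
contact_force: [-1.3, 1.2, -1.5]
opening: 0.0196
```

Request:
jog_arm(series=[[-1,[0.0005,0,0],[0,0,0]],[-1,[0.001,0,0],[0,0,0]],[-1,[0.001,0,0],[0,0,0]]])

```text
time: 12.55
tool_pos: [0.655, 0.1734, 0.0732]
tool_rot: [-3.142, -0.0, 1.781]
contact_force: [0.2, -0.4, -1.7]
opening: 0.02
```

Request:
jog_arm(series=[[-1,[0.0005,0,0],[0,0,0]],[-1,[0.001,0,0],[0,0,0]],[-1,[0.001,0,0],[0,0,0]]])

```text
time: 12.8
tool_pos: [0.655, 0.1736, 0.0733]
tool_rot: [-3.142, 0.001, 1.781]
contact_force: [0.7, -3.8, -0.9]
opening: 0.0197
```

Request:
jog_arm(series=[[-1,[0.0005,0,0],[0,0,0]],[-1,[0.001,0,0],[0,0,0]],[-1,[0.001,0,0],[0,0,0]]])

```text
time: 13.05
tool_pos: [0.6549, 0.1739, 0.0733]
tool_rot: [-3.141, 0.002, 1.781]
contact_force: [1.2, -5.7, -0.3]
opening: 0.0198
```

Contact with the +y bar (-5.7 N). Now go round to the -x side for a final seating nudge along +x.

Request:
jog_arm(series=[[-1,[-0.008,0,0],[0,0,0]],[-1,[-0.015,0,0],[0,0,0]],[-1,[-0.018,-0.025,0],[0,0,0]],[-1,[-0.018,-0.05,0],[0,0,0]],[-1,[-0.015,-0.07,0],[0,0,0]],[-1,[0.01,-0.072,0],[0,0,0]],[-1,[0.035,-0.072,0],[0,0,0]],[-1,[0.052,-0.072,0],[0,0,0]],[-1,[0.056,-0.065,0],[0,0,0]],[-1,[0.056,-0.058,0],[0,0,0]],[-1,[0.056,-0.055,0],[0,0,0]],[-1,[0.056,-0.055,0],[0,0,0]]])

```text
time: 14.05
tool_pos: [0.5906, 0.2176, 0.0731]
tool_rot: [3.141, 0.0, 1.78]
contact_force: [-0.2, -0.2, -1.1]
opening: 0.02
```

Run:
```python
from h import *
from cell import status
s=status.observe();print(s["time"],s["tool_pos"],s["tool_rot"],s["opening"],s["contact_force"],wb(s["tool_pos"]))
w=wrist("w9");cv2.imwrite("pics/w9z.png",cv2.resize(w["img"][0:300,150:560],None,fx=1.8,fy=1.8,interpolation=cv2.INTER_CUBIC)[:,:,::-1])
```

```text
14.05 [0.59064889 0.21762593 0.0731043 ] [3.14062578e+00 4.73844236e-05 1.77968251e+00] 0.019986413307615646 [-0.19865651 -0.16852754 -1.1367649 ] [-0.08342919 -0.04449614]
```

View pics/w9z.png

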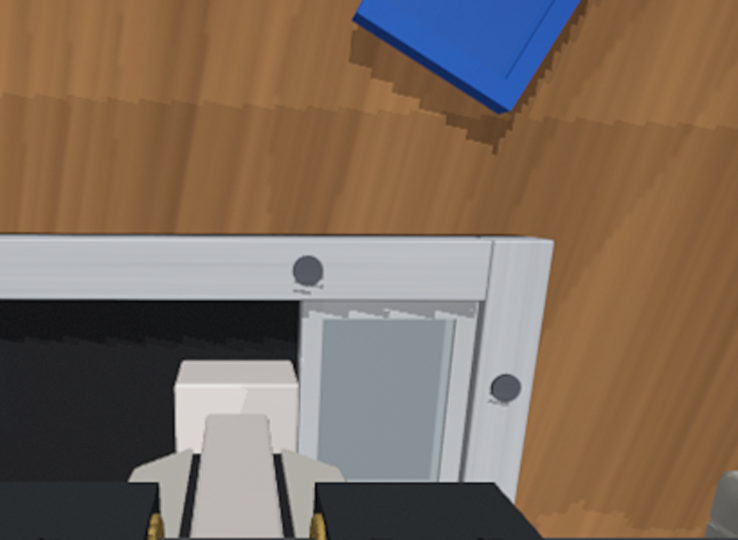

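Both sides look seated. A slow nudge along +x next.

Request:
jog_arm(series=[[-1,[0.002,0.001,0],[0,0,0]],[-1,[0.003,0.002,0],[0,0,0]],[-1,[0.003,0.003,0],[0,0,0]],[-1,[0.003,0.003,0],[0,0,0]]])

```text
time: 14.43
tool_pos: [0.5917, 0.222, 0.0733]
tool_rot: [3.141, -0.0, 1.781]
contact_force: [0.6, -0.4, -1.3]
opening: 0.0194
```

Request:
jog_arm(series=[[-1,[0,0.0005,0],[0,0,0]],[-1,[0,0.001,0],[0,0,0]],[-1,[0,0.001,0],[0,0,0]]])

```text
time: 14.68
tool_pos: [0.5925, 0.2223, 0.0733]
tool_rot: [-3.142, -0.0, 1.781]
contact_force: [-0.2, 0.5, -0.8]
opening: 0.02
```

Request:
jog_arm(series=[[-1,[0,0.0005,0],[0,0,0]],[-1,[0,0.001,0],[0,0,0]],[-1,[0,0.001,0],[0,0,0]]])

```text
time: 14.93
tool_pos: [0.5929, 0.2224, 0.0731]
tool_rot: [-3.14, -0.0, 1.781]
contact_force: [-1.9, 0.2, 0.5]
opening: 0.0198
```

Request:
jog_arm(series=[[-1,[0,0.0005,0],[0,0,0]],[-1,[0,0.001,0],[0,0,0]],[-1,[0,0.001,0],[0,0,0]]])

```text
time: 15.18
tool_pos: [0.5931, 0.2226, 0.0729]
tool_rot: [-3.138, -0.0, 1.781]
contact_force: [-5.1, -1.2, 2.1]
opening: 0.0199
```

Seated at +x (-5.1 N). Back off, rise and inspect from above.

Request:
jog_arm(series=[[-1,[0,-0.008,0],[0,0,0]],[-1,[0,-0.02,0],[0,0,0]],[-1,[0,-0.035,-0.005],[0,0,0]],[-1,[-0.02,-0.05,-0.03],[0,0,0]],[-1,[-0.05,-0.065,-0.06],[0,0,0]],[-1,[-0.085,-0.07,-0.095],[0,0,0]],[-1,[-0.12,-0.07,-0.13],[0,0,0]],[-1,[-0.14,-0.07,-0.14],[0,0,0]],[-1,[-0.14,-0.07,-0.14],[0,0,0]],[-1,[-0.14,-0.07,-0.14],[0,0,0]]])

```text
time: 16.02
tool_pos: [0.5568, 0.0696, 0.215]
tool_rot: [3.136, 0.001, 1.778]
contact_force: [-0.6, 1.0, -1.4]
opening: 0.0199
```

Run:
```python
from h import *
from cell import status
s=status.observe();print(s["time"],s["tool_pos"],s["tool_rot"],s["opening"],s["contact_force"],wb(s["tool_pos"]))
w=wrist("w10");cv2.imwrite("pics/w10z.png",cv2.resize(w["img"][60:260,300:560],None,fx=3,fy=3,interpolation=cv2.INTER_CUBIC)[:,:,::-1])
```

```text
16.0167 [0.55676113 0.06964745 0.21496017] [3.13647019e+00 9.59453991e-04 1.77759379e+00] 0.019898067425556578 [-0.60472881  0.98965081 -1.3594513 ] [-0.1473512  -0.18219141]
```

View pics/w10.png

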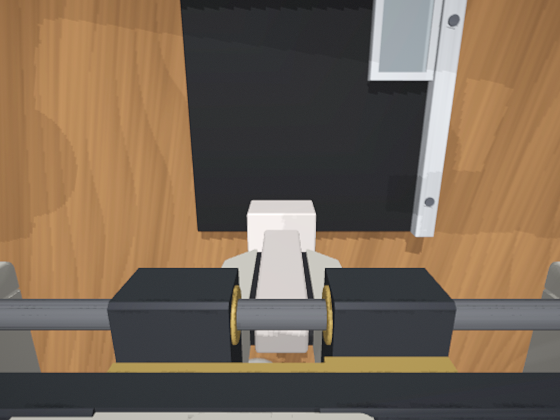

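View pics/w10z.png

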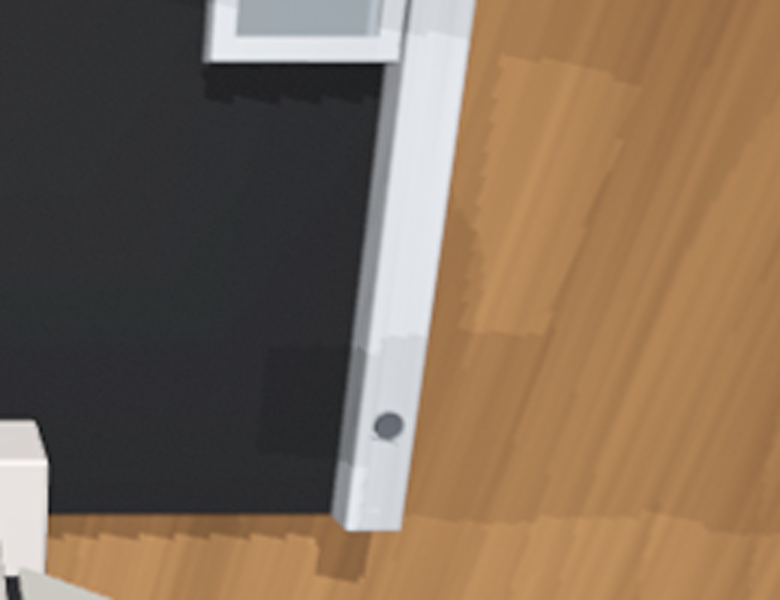

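Run:
```python
from h import *
from cell import eyes
S=eyes.read_camera("scene");D=eyes.read_camera("side")
a=cv2.resize(S["img"][140:285,265:445],None,fx=4,fy=4,interpolation=cv2.INTER_CUBIC)
cv2.imwrite("pics/s2.png",a[:,:,::-1])
W=cloud(S);p=(.42,-.06)
m=(np.hypot(W[...,0]-p[0],W[...,1]-p[1])<.07);print("max z near place",np.nanmax(W[m][:,2]),m.sum())
print(plan((*p,.215),1.6),plan((*p,.059),1.6))
```

```text
max z near place 0.004154325531138259 2061
([-0.101, -0.1592, -0.0028], [-0.0016, -0.0007, 0.1815]) ([-0.1011, -0.159, 0.1532], [-0.0016, -0.0007, 0.1815])
```

View pics/s2.png

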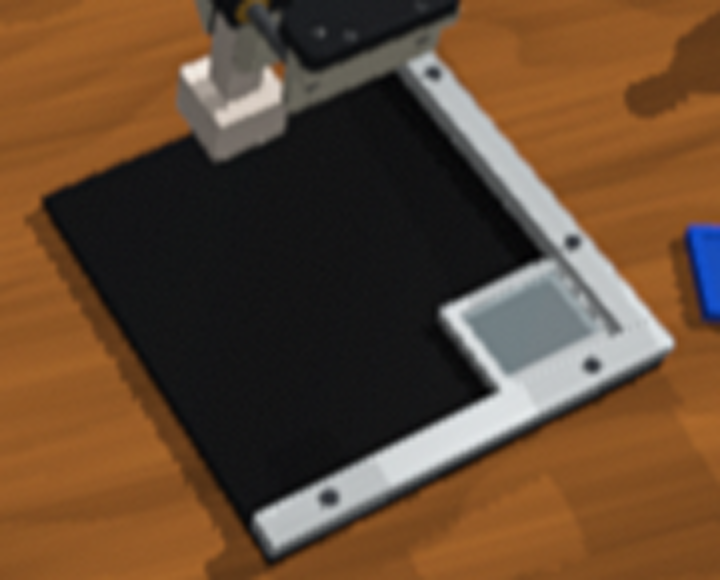

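The plate sits in the corner in the scene view. On the way to putting the block down, I'll take a wrist view from the earlier pose that saw the whole board.

Run:
```python
from h import *
print(plan((.47,.1,.26),1.78))
```

```text
([0.045, -0.077, -0.0478], [-0.0016, -0.0008, 0.0015])
```

Request:
jog_arm(series=[[-1,[0.02,-0.03,-0.02],[0,0,0]],[-1,[0.04,-0.06,-0.04],[0,0,0]],[-1,[0.045,-0.077,-0.045],[0,0,0]],[-1,[0.045,-0.077,-0.045],[0,0,0]],[-1,[0.045,-0.077,-0.045],[0,0,0]]])

```text
time: 16.58
tool_pos: [0.4699, 0.1004, 0.2579]
tool_rot: [3.141, -0.0, 1.783]
contact_force: [0.9, -0.1, -1.0]
opening: 0.0198
```

Run:
```python
from h import *
from cell import status
s=status.observe();print(s["time"],s["tool_pos"],s["tool_rot"])
w=wrist("w11");cv2.imwrite("pics/w11z.png",cv2.resize(w["img"][0:160,360:560],None,fx=3.7,fy=3.7,interpolation=cv2.INTER_CUBIC)[:,:,::-1])
print(plan((.42,-.06,.215),1.6),plan((.42,-.06,.059),1.6))
```

```text
16.5833 [0.46985831 0.1003814  0.2579398 ] [ 3.14147262e+00 -8.03919458e-05  1.78328304e+00]
([-0.1458, -0.0829, 0.0426], [-0.0004, -0.0001, 0.1825]) ([-0.1458, -0.0829, 0.1986], [-0.0004, -0.0001, 0.1825])
```

View pics/w11z.png

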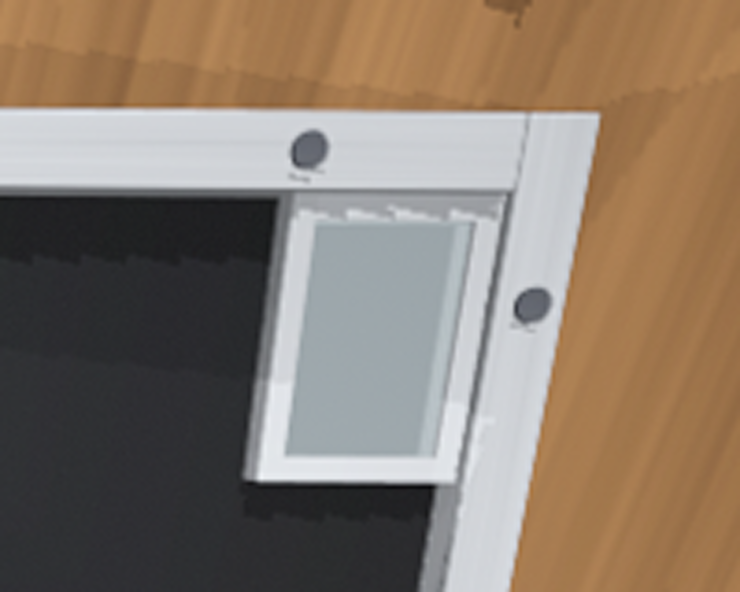

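Flush on both bars in this view. Now place the block on free bench at (0.42, -0.06).

Request:
jog_arm(series=[[-1,[-0.03,-0.017,0.01],[0,0,0.06]],[-1,[-0.065,-0.036,0.02],[0,0,0.12]],[-1,[-0.1,-0.056,0.03],[0,0,0.182]],[-1,[-0.13,-0.074,0.043],[0,0,0.182]],[-1,[-0.146,-0.083,0.06],[0,0,0.182]],[-1,[-0.146,-0.083,0.095],[0,0,0.182]],[-1,[-0.146,-0.083,0.13],[0,0,0.182]],[-1,[-0.146,-0.083,0.165],[0,0,0.182]],[-1,[-0.146,-0.083,0.185],[0,0,0.182]],[-1,[-0.146,-0.083,0.193],[0,0,0.182]],[-1,[-0.146,-0.083,0.193],[0,0,0.182]],[-1,[-0.146,-0.083,0.193],[0,0,0.182]]])

```text
time: 17.63
tool_pos: [0.4204, -0.0611, 0.0652]
tool_rot: [-3.141, -0.0, 1.599]
contact_force: [0.9, -0.3, -0.2]
opening: 0.0199
```

Run:
```python
from h import *
from cell import status
s=status.observe();print(s["time"],s["tool_pos"],s["tool_rot"],s["contact_force"],plan((.42,-.06,.059),1.6))
w=dict(np.load("w11.npz"))
for n,u,v in(("bl",258,482),("br",455,483),("tl",293,207),("tr",503,207)):
    print(n,wb(ray(w["camera_matrix"],w["T"],(u+.5)/3.7-.5+360,(v+.5)/3.7-.5,.022)).round(4))
wrist("w12")
```

```text
17.6333 [ 0.42036431 -0.06108328  0.06516118] [-3.14123358e+00 -2.49233962e-04  1.59885947e+00] [ 0.86939897 -0.29972895 -0.2077692 ] ([0.0011, -0.0003, 0.0062], [-0.0004, -0.0002, -0.0011])
bl [-0.0596 -0.0804]
br [ 0.0002 -0.0804]
tl [-0.0597 -0.0038]
tr [ 0.0002 -0.0035]
```

View pics/w12.png

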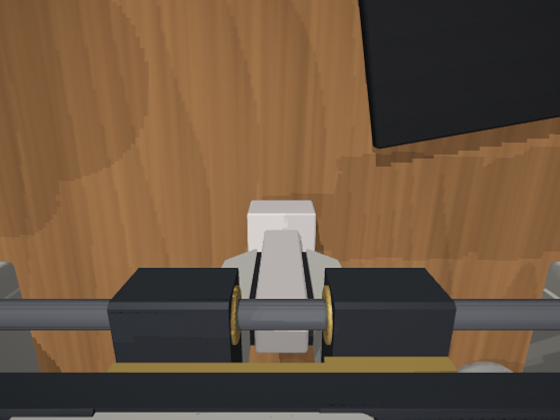

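The plate's corners measure at x = -59.6/0.2 mm and y = -80.4 mm, which is home. Lower the block gently.

Request:
jog_arm(series=[[-1,[0,0,0.002],[0,0,0]],[-1,[0,0,0.004],[0,0,0]],[-1,[0,0,0.005],[0,0,0]],[-1,[0,0,0.0055],[0,0,0]],[-1,[0,0,0.0055],[0,0,0]]])

```text
time: 18.1
tool_pos: [0.4198, -0.0609, 0.0599]
tool_rot: [3.141, 0.0, 1.599]
contact_force: [-0.0, -0.0, -1.4]
opening: 0.0198
```

Request:
jog_arm(series=[[-1,[0,0,0.0005],[0,0,0]],[-1,[0,0,0.001],[0,0,0]],[-1,[0,0,0.001],[0,0,0]]])

```text
time: 18.35
tool_pos: [0.4199, -0.061, 0.0588]
tool_rot: [3.141, 0.0, 1.599]
contact_force: [-0.6, -0.1, 0.4]
opening: 0.0196
```

Request:
jog_arm(series=[[-1,[0,0,0.0005],[0,0,0]],[-1,[0,0,0.0005],[0,0,0]]])

```text
time: 18.52
tool_pos: [0.4199, -0.061, 0.0588]
tool_rot: [3.141, 0.0, 1.599]
contact_force: [-2.1, 0.1, 8.9]
opening: 0.0198
```

The foot is on the bench (8.9 N). Release, wait, rise straight up.

Request:
jog_arm(series=[[-0.3,[0,0,0],[0,0,0]],[-0.1,[0,0,0],[0,0,0]],[0,[0,0,0],[0,0,0]],[0,[0,0,0],[0,0,0]],[0,[0,0,0],[0,0,0]],[0,[0,0,-0.015],[0,0,0]],[0,[0,0,-0.04],[0,0,0]],[0,[0,0,-0.08],[0,0,0]],[0,[0,0,-0.12],[0,0,0]],[0,[0,0,-0.15],[0,0,0]],[0,[0,0,-0.16],[0,0,0]],[0,[0,0,-0.16],[0,0,0]]])

```text
time: 19.52
tool_pos: [0.4212, -0.0614, 0.221]
tool_rot: [3.136, 0.002, 1.599]
contact_force: [0.6, -0.1, 0.2]
opening: 0.0456
```

Run:
```python
from h import *
from cell import status,eyes
s=status.observe();print(s["time"],s["tool_pos"],s["opening"],s["contact_force"])
wrist("w13")
S=eyes.read_camera("scene");cv2.imwrite("pics/s3.png",S["img"][:,:,::-1])
D=eyes.read_camera("side");cv2.imwrite("pics/d3.png",D["img"][:,:,::-1])
W=cloud(D)
m=(np.hypot(W[...,0]-.42,W[...,1]+.061)<.03)&(W[...,2]>.1)&(W[...,2]<.12);print(np.median(W[m],0))
m=(np.hypot(W[...,0]-.46,W[...,1]+.2)<.04)&(W[...,2]>.1)&(W[...,2]<.125);print("stamper",np.median(W[m],0))
```

```text
19.5167 [ 0.42119998 -0.06137914  0.22101639] 0.045611790979166573 [ 0.55274456 -0.08735743  0.24132289]
[ 0.41784117 -0.06312266  0.10819401]
stamper [ 0.45699223 -0.20031726  0.10836703]
```

View pics/s3.png

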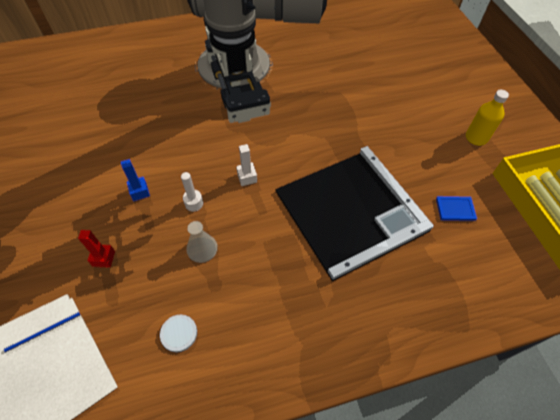

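View pics/d3.png

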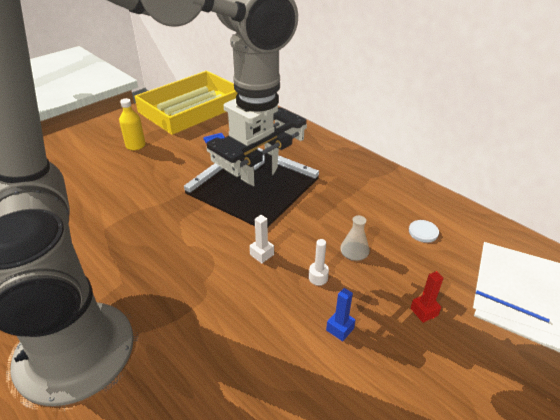

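The push block stands upright on the bench at scene (246,170), the plate is in the corner at (400,220), and the stamper is unmoved at (191,192). Handing in.

```bash
python3 -c "
from cell import job;print(job.hand_in())"
```

```text
the job is handed in; nothing more can be done
None
```

I gripped the white square-footed block by its handle and used it to slide the plate first against the +x bar, then along it against the +y bar. After one more nudge towards +x, I stood the block upright on the bench at about (0.42, -0.06), off the board. The job was handed in at about 20 s of the 58 s allowed.

**Plate seating:** Contact at the bars showed as 5 to 6 N at the wrist. The last close wrist view put the plate's -x and +x sides at -59.6 and +0.2 mm and its -y side at -80.4 mm. That is home, within the roughly 2 mm camera calibration. The +y edge could not be measured directly because the bar hides it.

**Other checks:** The stamper's measured position is unchanged to within 1 mm. The block's top reads 0.108 m, which means it is standing upright. The gripper stayed clear of the plate. No check failed or disagreed.

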